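Collapse the telescopic lamp hanger and clip it away

TASK

Stow the telescopic lamp hanger: lay it from its wooden rest between the cheeks of the blue rack, clip its snap hook over the steel eye so that the gate is shut behind the bar, and collapse the tubes fully home, innermost first (the steel tube into the brass one before the brass one goes into the grey one). Leave it lying level in the rack, and leave the burr box, the oil bottle, the wax tin and the wooden bowl blank where they stand.

Things in the scene. Friction and masses are not known exactly. Their poses are not given: they have to be found in the camera images.
- hanger_mid (a point): Centre of the hanger's grey square outer tube: 120 mm long (x), 30 mm wide and high. x points to the snap hook, z up. The tubes are drawn out on the -x side, all on this axis. Hanger 0.25 to 0.5 kg in all. It starts lying in the rest, within 10 mm of rest_mid. It can be gripped across its flat sides from above, between the pairs of cheeks.
- hanger: The hanger as a whole; same origin and axes as hanger_mid. Pushing the red cap along +x moves the steel inner tube first (slides at about 2.5 N); when its cap meets the brass collar, the brass tube follows (about 8 N) until its collar meets the grey tube.
- throat (a point): Middle of the steel fork-shaped snap hook's pocket, 94 mm from hanger_mid along +x, same axes. The pocket is 22 mm wide (y), from its floor 78 mm to the gate 110 mm from hanger_mid; the mouth faces +x. The hook is 10 mm high, its flared tips 48 mm wide overall and reaching 127 mm from hanger_mid.
- gate (a joint): Orange sprung gate across the hook's mouth, 112 mm from hanger_mid, rad: 0 shut, 1.5 fully pushed inwards. Pushing the hook along +x onto the eye's bar swings it in with a few newtons; it flicks shut behind the bar once the bar is close to the pocket's floor, so push until bar and floor meet.
- middle_tube (a joint): How far the brass middle tube (22 mm square, with a collar 28 mm square and 8 mm long at its free end) is drawn out of the grey tube, m: 0 fully home, 0.055 at most, starts at 0.03 to 0.05.
- inner_tube (a joint): How far the steel inner tube (15 mm square, red cap at its free end) is drawn out of the brass tube, m: 0 fully home, 0.055 at most, starts at 0.03 to 0.05.
- cap (a point): Centre of the outer (-x) face of the inner tube's red cap (26 mm square, 12 mm long); on the hanger's axis, 80 mm plus both tubes' extensions from hanger_mid along -x, so 80 mm from it when both are home.
- rest_mid (a point): Fixed wooden rest: where the middle of the grey tube lies when centred, 55 mm above the bench; x along it (to the hook), z up. Base 140 by 70 by 12 mm. A rail 20 mm wide, its top 15 mm below this point, carries the tube. Two pairs of cheeks 36 mm apart, 62 mm wide overall, flared, up to 49 mm above the bench (the hook passes over), each 10 mm long, stand 54 mm to -x and 50 mm to +x.
- rack_mid (a point): Fixed blue rack: where the middle of the grey tube lies when stowed, 55 mm above the bench; x points to the eye, z up. Rail and two pairs of cheeks exactly as on the rest. Base 80 mm wide, 12 mm high, from 80 mm on the -x side to 155 mm on the +x side. An upright plate 50 mm wide, 94 mm high, 142 mm from this point along +x, carries the eye.
- eye (a point): Middle of the eye's upright bar (7 mm round steel), 82 mm from rack_mid along +x, same height. The bar runs 28 mm above and below this point and both ends turn along +x to the plate, so the hook goes on only by its mouth, moving along +x. The hook's tips clear the bar while hanger_mid is 49 mm or more short of rack_mid.
- burr_mid (a point): Bystander: middle of a wooden box of burrs, 120 by 70 mm, 65 mm high with the burrs, near the rest on the side away from the robot. Leave it alone.
- oil_mid (a point): Bystander: middle of an amber oil bottle, 56 mm across and 120 mm high, near the rack on the side away from the robot. Leave it alone.
- wax_mid (a point): Bystander: middle of a flat metal wax tin, 66 mm across and 45 mm high, near the rack on the robot's side. Leave it alone.
- blank_mid (a point): Bystander: middle of a dark wooden pipe-bowl blank, 58 mm across and 50 mm high, near the rest on the robot's side. Leave it alone.
Not all that is in view belongs to the job. There is more than one size of the part that bears rack_mid; the job needs the larger. There is more than one size of the hanger; the job needs the smaller.

How it is judged:
On the way:
1. the steel inner tube is fully home in the brass tube (within 3 mm) while the brass tube is still drawn out by more than 20 mm (value of joint inner_tube below 0.003 m and value of joint middle_tube above 0.02 m), for 0.05 s.
At the end, for the whole second after the job is handed in: Both tubes home within 3 mm; the eye's bar inside the hook's pocket with the gate shut (below 0.12 rad); the hanger lies at rest in the rack, level and in line within 0.1 rad, its centre within 7 mm sideways and 6 mm in height of the rack's axis (value of joint each of inner_tube, middle_tube below 0.003 m and value of joint gate below 0.12 rad and x of eye in the frame of throat between -0.016 and 0.014 m and y of eye in the frame of throat between -0.012 and 0.012 m and z of eye in the frame of throat between -0.012 and 0.012 m and y of hanger_mid in the frame of rack_mid between -0.007 and 0.007 m and z of hanger_mid in the frame of rack_mid between -0.006 and 0.006 m and angle between the x axis of hanger_mid and the x axis of rack_mid, either way round below 0.1 rad and angle between hanger_mid's own z axis and vertical below 0.1 rad and linear speed of hanger below 0.02 m/s); the robot touches nothing.
It fails at once if the burr box was moved more than 25 mm (distance of burr_mid from where it was at the start of the episode above 0.025 m).
It fails at once if the oil bottle was moved more than 25 mm (distance of oil_mid from where it was at the start of the episode above 0.025 m).
It fails at once if the wax tin was moved more than 25 mm (distance of wax_mid from where it was at the start of the episode above 0.025 m).
It fails at once if the bowl blank was moved more than 25 mm (distance of blank_mid from where it was at the start of the episode above 0.025 m).
It also fails if it takes over 51 s, if anything falls off the work surface, if the arm or the gripper's body presses on something with over 40 N, if the wrist force passes 120 N, or if a joint passes its speed limit or range.

ROBOT

A 6-joint arm with a two-finger parallel gripper is mounted at the origin on the work surface. World frame = base frame: x ahead of the robot, y to its left, z up, the work surface at z = 0. Lengths are in m, angles in rad, forces in N, time in s.
With the tool pointing down it reaches from about 0.325 to 0.775 m from the base axis. Payload 5.5 kg.
Tool frame: the origin (TCP) lies on the centre line of the jaws, within the pads' length; the fingertips stand robot.tip_extent ahead of it and the grasp point (between the pads) lies 6 mm ahead of it (robot.tip_extent is the distance from the TCP to the fingertips, in m); z points along the fingers, y is the direction in which the jaws open and shut (so a half turn about z gives the same grasp; the last joint's range is limited). The gripper opens to 88 mm and grips with 3 to 60 N. Pads are 20 mm wide; open, the fingers measure 115 mm over their backs; the gripper's body (75 mm by 178 mm) begins 61 mm behind the grasp point.
Start: joints at [1.087, 0.091, 1.231, -0, 1.82, -0.057], TCP at [0.248, 0.546, 0.225] pointing down, gripper open.
Joint ranges: [-2.87, 2.87], [-0.86, 2.18], [0.17, 2.46], [-1.51, 4.65], [0.06, 2.69], [-2.65, 2.65]. Speed limits (rad/s): [2.57, 2.57, 3.01, 3.14, 3.14, 3.14].

INTERFACE

Orientations are given as [roll, pitch, yaw] about the fixed x, y, z axes, in that order (R = Rz(yaw) Ry(pitch) Rx(roll)).
In Python, from workcell import robot gives the robot as it stands. The module is installed in compiled form; this text tells all that it offers.
- The arm moves only by the tool arm_command, never from a script. Its arguments are lists of equal length, an entry for each row: "translation": the shift along the world's x, y, z in m, a list of three; "dr": the turn, a rotation vector about the world's x, y, z in degrees, a list of three; "fingers": the finger opening in m, from 0 to 0.0878. In form: {"translation": [[tx, ty, tz], ...], "dr": [[wx, wy, wz], ...], "fingers": [fingers, ...]}. A call has 1 to 10 rows; each row is the pose to reach, as a shift and turn from the pose commanded when the call began; what a row does not reach only later rows make up. A row lasts 1/12 s, in which the tool goes at most 41.7 mm and 7.16 degrees, less where a joint would pass 70% of its speed; a pose out of reach is approached as far as the arm can. A call with a gripper value outside its range is refused whole. The fingers move at their own pace and stop on an object; the grip force is fixed at half the most. Time passes only in rows, so rows that repeat a pose let the fingers close. It gives the time, the measured TCP pose, the force and the opening at its end, in the units of the state.
- robot.read_state(): the state, without advancing time (a new reading comes with each control period).
- robot.camera(name): name is "side" or "top"; returns a dict with "image" (420x560x3 uint8, red, green, blue), "mtx" (3x3 intrinsics, pixels), "rvec" (rotation vector, rad) and "tvec" (3), from world to camera coordinates, as OpenCV has them. Camera axes: x right, y down, z forward; pixel columns grow to the right and rows downward; lengths in m; the calibration is good to about 2 mm. A picture is of the moment at which its call begins. There is no depth.
- robot.close_job(): hands the job in, once; it reports no verdict.
The state is a dict: "t": time; "joint_pos": joint angles; "qd": joint speeds; "joint_efforts": joint torques, N m; "position": TCP position; "tool_rot": TCP orientation; "ft_force": force on the tool from outside, world axes, zero at the start; "moment": the same for the moment, N m; "grip_width": opening from 0.0 (shut) to 1.0 (fully open).
Only numpy, scipy, OpenCV 4.12 (cv2) and the standard library are available. Lean on these libraries where they do the work, as an engineer would, in place of code of your own. Each camera call takes 0.05 s, during which the arm holds its last target.

## Working session

There is one attempt and no reset: what is moved stays moved. The work goes in short steps, Python scripts to look and compute and a tool call to move; the robot and the scene stay as the last step left them, time stands still between calls to the robot, and variables do not carry over. Pictures are saved under pics/ and viewed, and the job is handed in when it is done.

Besides the shell and the picture viewer there is one more tool, called after ">>>" as name(argument=value, ...), one argument or row to a line, values as JSON. arm_command: Moves the arm, as the interface text tells. Its arguments: {"type":"object","properties":{"translation":{"type":"array"},"dr":{"type":"array"},"fingers":{"type":"array"}},"required":["translation","dr","fingers"]}

```bash
mkdir -p pics; ls
cat > h.py <<'E'
import numpy as np, cv2
from workcell import robot
def snap(n,f):
    c=robot.camera(n); im=cv2.cvtColor(c["image"],cv2.COLOR_RGB2BGR); cv2.imwrite(f"pics/{f}.png",im)
    np.savez(f"pics/{f}.npz",**{k:c[k] for k in("mtx","rvec","tvec")}); return im,c
def load(f): return cv2.imread(f"pics/{f}.png"),dict(np.load(f"pics/{f}.npz"))
def atz(c,uv,z):
    R=cv2.Rodrigues(np.array(c["rvec"],float))[0]; t=np.array(c["tvec"],float).ravel(); o=-R.T@t
    p=cv2.undistortPoints(np.array([[uv]],float),np.array(c["mtx"]),None).ravel()
    d=R.T@np.array([p[0],p[1],1]); return o+d*(z-o[2])/d[2]
def proj(c,P): return cv2.projectPoints(np.array(P,float).reshape(-1,3),np.array(c["rvec"],float),np.array(c["tvec"],float),np.array(c["mtx"],float),None)[0].reshape(-1,2)
E
python3 - <<'E'
from h import *
for n in("side","top"):
    im,c=snap(n,n+"0"); R=cv2.Rodrigues(np.array(c["rvec"],float))[0]; print(n,-R.T@np.array(c["tvec"]).ravel(),R[2]); print(c["mtx"])
print(robot.read_state(), robot.tip_extent)
E
```

```text
pics
side [ 0.49573219 -0.98623846  0.81472095] [ 0.03259262  0.80894941 -0.58697408]
[[535.22521133   0.         286.36374755]
 [  0.         535.22521133 221.7910407 ]
 [  0.           0.           1.        ]]
top [0.31615891 0.0384296  1.27119714] [ 0.20165881 -0.0036919  -0.97944887]
[[495.10549469   0.         276.83298737]
 [  0.         495.10549469 211.69622986]
 [  0.           0.           1.        ]]
{'t': 0.1, 'joint_pos': array([ 1.08729449e+00,  9.18131226e-02,  1.23174597e+00, -3.21340410e-05,
        1.81978313e+00, -5.66956298e-02]), 'qd': array([ 0.00044261, -0.00040326, -0.00346187, -0.00177134, -0.00109636,
        0.00128927]), 'joint_efforts': array([ 2.30252124e-03, -4.47855127e+01, -4.07570171e+01,  7.00416835e-02,
        2.84100889e-02, -1.19309038e-04]), 'position': array([0.24827166, 0.5459489 , 0.22371325]), 'tool_rot': array([-3.13984413e+00, -6.80329147e-05,  2.71477849e+00]), 'ft_force': array([ 0.30965474, -0.22186424,  0.22212166]), 'moment': array([ 0.03028029,  0.0298123 , -0.00839129]), 'grip_width': 0.9984055380801021} 0.025
```

View pics/top0.png

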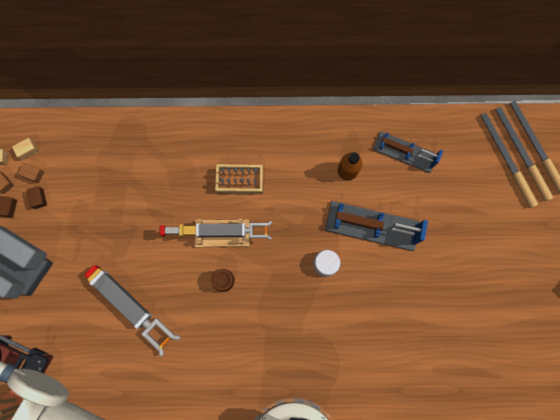

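View pics/side0.png

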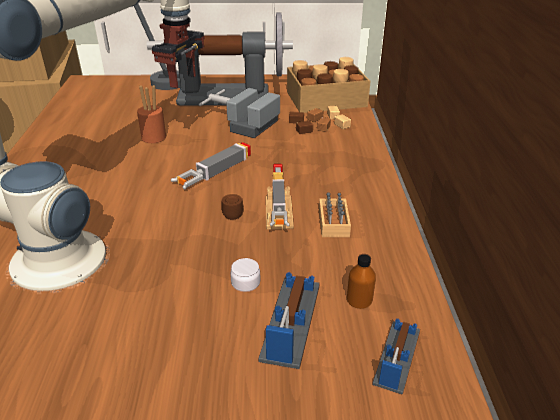

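Hanger candidates (top image): (222,231) on the rest, drawn out and smaller; (130,308) loose on the bench, larger. Rack candidates: (375,225) larger; (408,150) smaller. I choose (222,231) and (375,225), and check both in a close crop.

Run:
```python
from h import *
im,c=load("top0")
a=cv2.resize(im[205:255,150:280],None,fx=6,fy=6,interpolation=cv2.INTER_CUBIC)
b=cv2.resize(im[195:255,315:445],None,fx=5.9,fy=5,interpolation=cv2.INTER_CUBIC)
b=cv2.resize(im[200:250,315:445],None,fx=6,fy=6,interpolation=cv2.INTER_CUBIC)
cv2.imwrite("pics/c1.png",np.vstack([a,b]))
im,c=load("side0")
a=cv2.resize(im[155:245,255:305],None,fx=6,fy=6,interpolation=cv2.INTER_CUBIC)
b=cv2.resize(im[270:370,255:325],None,fx=5.4,fy=5.4,interpolation=cv2.INTER_CUBIC)
cv2.imwrite("pics/c2.png",np.hstack([a,b]))
```

```text
(no output)
```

View pics/c1.png

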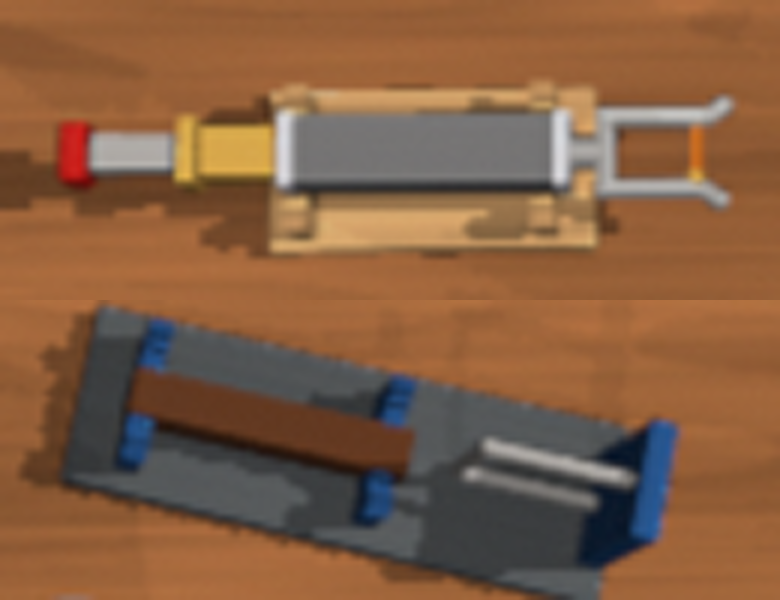

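View pics/c2.png

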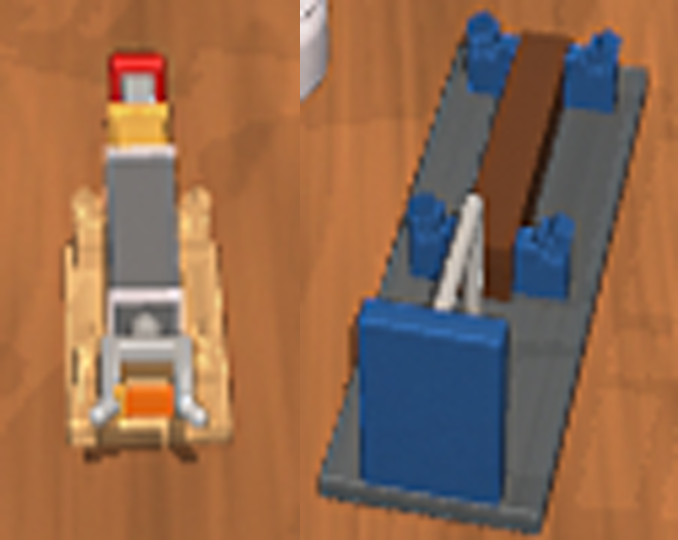

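The crops show a small drawn-out hanger (red cap, steel, brass, grey tube, fork with orange gate), and the large rack (blue cheeks, plate, steel eye). Next I take fitting points on both.

```bash
cat >> h.py <<'E'
def zoom(im,x0,y0,x1,y1,s,f,g=10):
    a=cv2.resize(im[y0:y1,x0:x1],None,fx=s,fy=s,interpolation=cv2.INTER_CUBIC)
    for x in range(x0,x1):
        if x%g==0:
            p=int((x-x0+.5)*s); cv2.line(a,(p,0),(p,5),(255,255,255),1); cv2.putText(a,str(x),(p-9,14),0,.35,(255,255,255),1)
    for y in range(y0,y1):
        if y%g==0:
            p=int((y-y0+.5)*s); cv2.line(a,(0,p),(5,p),(255,255,255),1); cv2.putText(a,str(y),(6,p+4),0,.35,(255,255,255),1)
    cv2.imwrite(f"pics/{f}.png",a)
E
python3 - <<'E'
from h import *
im,c=load("top0"); zoom(im,320,195,433,257,7,"z1")
im,c=load("side0"); zoom(im,250,265,330,370,5.6,"z2")
E
```

```text
(no output)
```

View pics/z1.png

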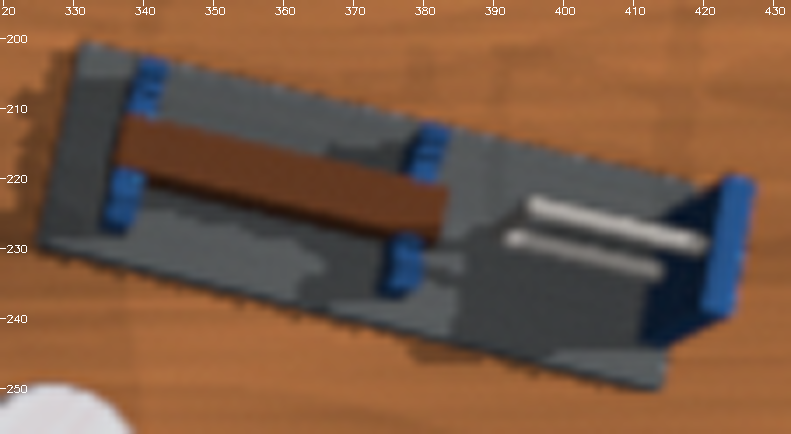

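View pics/z2.png

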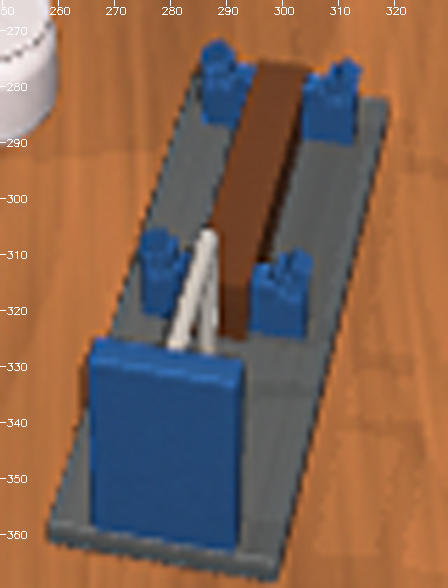

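Run:
```python
from h import *
from scipy.optimize import least_squares
ct=load("top0")[1]; cs=load("side0")[1]
T=[((-.08,.04,-.043),(331,200.5)),((-.08,-.04,-.043),(326,230)),((.155,-.04,-.043),(414,250)),
((.142,.025,.039),(425,220)),((.142,-.025,.039),(421.2,239.5)),((.082,0,.028),(396,224)),((.082,0,-.028),(393,228.5))]
S=[((-.08,.04,-.043),(318.5,282.5)),((.155,-.04,-.043),(258.5,358.5)),((.155,.04,-.043),(299,365.5)),
((.142,-.025,.039),(266.3,325.5)),((.142,.025,.039),(293,329.7)),((.082,0,.028),(287.3,306.5))]
def w(p,P):
    P=np.array(P); a=p[2]; return np.c_[p[0]+np.cos(a)*P[:,0]-np.sin(a)*P[:,1],p[1]+np.sin(a)*P[:,0]+np.cos(a)*P[:,1],.055+P[:,2]]
def run(sets):
    f=lambda p:np.concatenate([(proj(c,w(p,[q[0] for q in L]))-np.array([q[1] for q in L])).ravel() for c,L in sets])
    r=least_squares(f,[.43,-.2,-1.7],x_scale=[.01,.01,.1]); print(r.x,np.degrees(r.x[2])); print(np.round(r.fun.reshape(-1,2),1).tolist()); return r.x
for s in([(ct,T)],[(cs,S)],[(ct,T),(cs,S)]): p=run(s)
np.save("rack.npy",p)
print(w(p,[(.082,0,0),(-.055,0,0)]))
im=load("top0")[0]; zoom(im,155,205,277,255,6.5,"z3")
im=load("side0")[0]; zoom(im,255,158,305,240,7,"z4")
```

```text
[ 0.54604731 -0.17872513 -1.81118039] -103.77299242444775
[[1.0, 0.0], [-0.4, -0.0], [1.5, 0.8], [-0.8, -0.7], [-0.6, -0.3], [0.8, 0.4], [-1.4, -0.2]]
[ 0.54642386 -0.17746304 -1.80832148] -103.60918881737285
[[0.3, -0.3], [-0.7, 0.2], [0.4, 0.3], [0.2, -0.8], [0.6, -0.7], [-0.7, 1.4]]
[ 0.54624101 -0.17813969 -1.80894749] -103.64505660666057
[[0.7, -0.0], [-0.6, -0.0], [1.3, 0.6], [-1.1, -0.9], [-0.8, -0.5], [0.6, 0.3], [-1.6, -0.3], [0.2, -0.1], [-0.9, 0.5], [0.3, 0.6], [0.0, -0.6], [0.4, -0.4], [-0.8, 1.6]]
[[ 0.52689668 -0.2578253   0.055     ]
 [ 0.55921586 -0.12469202  0.055     ]]
```

View pics/z3.png

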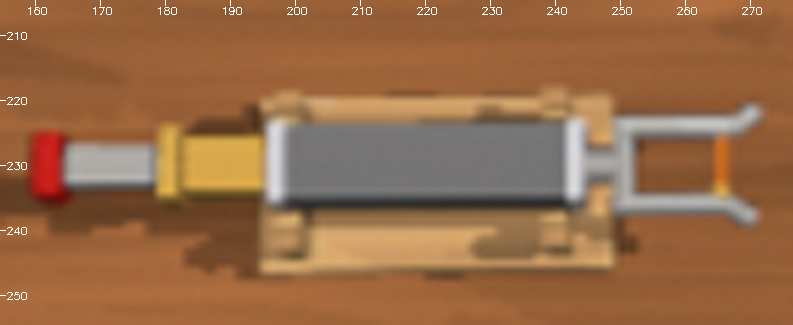

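View pics/z4.png

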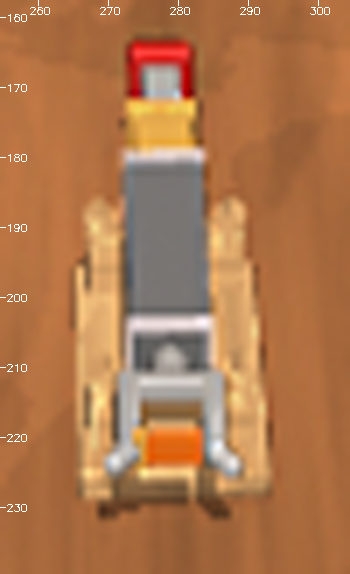

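Run:
```python
from h import *
from scipy.optimize import least_squares
ct=load("top0")[1]; cs=load("side0")[1]
T=[((-.06,.015,.015),(195.3,223)),((-.06,-.015,.015),(195.3,235.5)),((.06,.015,.015),(244.3,222.6)),((.06,-.015,.015),(244.3,235.5)),
((.127,.024,.0),(272,221)),((.127,-.024,.0),(271.5,239))]
S=[((.06,-.015,.015),(272.6,205.3)),((.06,.015,.015),(285,205.3)),((-.06,-.015,.015),(272.3,179)),((-.06,.015,.015),(283.8,179)),((.127,-.024,0),(270.5,225)),((.127,.024,0),(288.5,225))]
def w(p,P):
    P=np.array(P); a=p[2]; return np.c_[p[0]+np.cos(a)*P[:,0]-np.sin(a)*P[:,1],p[1]+np.sin(a)*P[:,0]+np.cos(a)*P[:,1],.055+P[:,2]]
def run(sets):
    f=lambda p:np.concatenate([(proj(c,w(p,[q[0] for q in L]))-np.array([q[1] for q in L])).ravel() for c,L in sets])
    r=least_squares(f,[.43,.2,-1.57],x_scale=[.01,.01,.1]); print(r.x,np.degrees(r.x[2])); print(np.round(r.fun.reshape(-1,2),1).tolist()); return r.x
for s in([(ct,T)],[(cs,S)],[(ct,T),(cs,S)]): p=run(s)
np.save("hang.npy",p)
for u,z in(((159.3,229.8),.068),((178.5,230),.069)): 
  q=atz(ct,u,z); print(q, np.linalg.norm(q[:2]-p[:2]))
for u,z in(((327,264),.045),((349,166),.06),((222,280),.03),((239,180),.05)): print(atz(ct,u,z))
```

```text
[ 0.520932    0.17432229 -1.57614163] -90.30626331198337
[[0.3, 0.2], [-0.0, -0.2], [0.0, 0.4], [-0.1, -0.4], [-0.4, -0.5], [0.1, 0.5]]
[ 0.52133134  0.17331302 -1.57487609] -90.23375324709538
[[0.2, -0.7], [-0.1, -0.8], [0.1, 0.3], [-0.1, 0.2], [-1.1, 0.6], [0.9, 0.3]]
[ 0.52113189  0.17408528 -1.57537985] -90.26261645791776
[[0.4, 0.2], [0.1, -0.3], [0.1, 0.3], [0.0, -0.5], [-0.3, -0.6], [0.2, 0.4], [0.1, -0.8], [-0.2, -1.0], [0.0, 0.2], [-0.2, 0.1], [-1.2, 0.4], [0.8, 0.1]]
[0.52094113 0.32361254 0.068     ] 0.149527382084693
[0.51985263 0.27615778 0.069     ] 0.10208051472175361
[ 0.43535054 -0.08914629  0.045     ]
[ 0.68272638 -0.15101664  0.06      ]
[0.39939225 0.17178559 0.03      ]
[0.65101072 0.12959574 0.05      ]
```

Checks agree: hanger at (0.521, 0.174), yaw −90.3°, and cap 149.5 mm from it, which gives extensions of about 34 and 35 mm. Rack is at (0.546, −0.178), yaw −103.6°. I move above the hanger.

>>> arm_command(
  translation=[
    [0.021, -0.029, 0],
    [0.042, -0.058, 0],
    [0.063, -0.087, 0],
    [0.084, -0.116, 0],
    [0.105, -0.145, 0],
    [0.126, -0.174, 0],
    [0.147, -0.203, 0],
    [0.168, -0.232, 0],
    [0.189, -0.261, 0],
    [0.21, -0.29, 0],
  ],
  dr=[
    [0, 0, -5],
    [0, 0, -10],
    [0, 0, -15],
    [0, 0, -20],
    [0, 0, -25],
    [0, 0, -30],
    [0, 0, -35],
    [0, 0, -40],
    [0, 0, -45],
    [0, 0, -50],
  ],
  fingers=[0.0878, 0.0878, 0.0878, 0.0878, 0.0878, 0.0878, 0.0878, 0.0878, 0.0878, 0.0878],
)

```text
t: 0.93
position: [0.4589, 0.2545, 0.2243]
tool_rot: [-3.141, 0.0, 1.838]
ft_force: [0.6, -0.3, 0.1]
grip_width: 1.005
```

>>> arm_command(
  translation=[
    [0.016, -0.021, -0.01],
    [0.032, -0.041, -0.025],
    [0.048, -0.062, -0.04],
    [0.063, -0.082, -0.055],
    [0.063, -0.082, -0.065],
    [0.063, -0.082, -0.065],
  ],
  dr=[
    [0, 0, -4],
    [0, 0, -8],
    [0, 0, -12],
    [0, 0, -15.7],
    [0, 0, -15.7],
    [0, 0, -15.7],
  ],
  fingers=[0.0878, 0.0878, 0.0878, 0.0878, 0.0878, 0.0878],
)

```text
t: 1.43
position: [0.5204, 0.173, 0.1561]
tool_rot: [-3.136, 0.001, 1.567]
ft_force: [0.5, 0.4, -0.6]
grip_width: 1.003
```

Run:
```python
from h import *
s=robot.read_state(); print(s["position"],s["tool_rot"],s["joint_pos"])
snap("top","top1");snap("side","side1")
```

```text
[0.52040509 0.17302409 0.15611123] [-3.13578469e+00  1.25971760e-03  1.56673581e+00] [ 2.58759811e-01 -4.51824363e-02  1.49019733e+00  2.95045237e-04
  1.70251356e+00  2.62861867e-01]
```

View pics/top1.png

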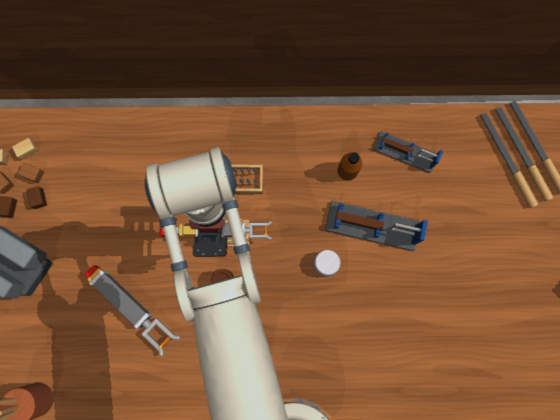

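View pics/side1.png

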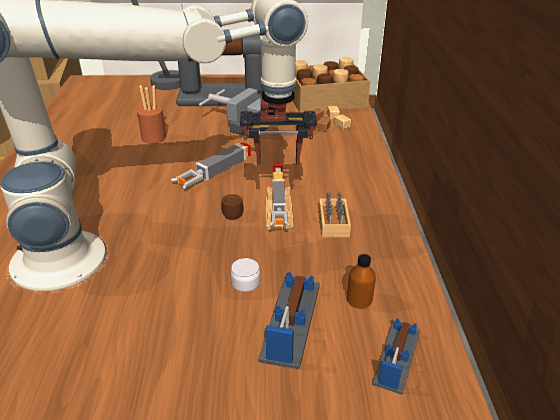

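The top view shows the gripper over the tube at (210,235) and the side view shows the fingers straddling it at (278,150). I descend and grip.

>>> arm_command(
  translation=[
    [0.0005, 0.001, -0.03],
    [0.0005, 0.001, -0.06],
    [0.0005, 0.001, -0.08],
    [0.0005, 0.001, -0.092],
    [0.0005, 0.001, -0.092],
    [0.0005, 0.001, -0.092],
    [0.0005, 0.001, -0.092],
  ],
  dr=[
    [0, 0, 0],
    [0, 0, 0],
    [0, 0, 0],
    [0, 0, 0],
    [0, 0, 0],
    [0, 0, 0],
    [0, 0, 0],
  ],
  fingers=[0.0878, 0.0878, 0.0878, 0.0878, 0.0878, 0.06, 0.05],
)

```text
t: 2.12
position: [0.5228, 0.176, 0.0701]
tool_rot: [3.138, -0.001, 1.569]
ft_force: [0.5, 0.6, -0.0]
grip_width: 0.885
```

>>> arm_command(
  translation=[
    [0, 0, 0],
    [0, 0, 0],
    [0, 0, 0],
    [0, 0, 0],
    [0, 0, 0],
    [0, 0, 0],
  ],
  dr=[
    [0, 0, 0],
    [0, 0, 0],
    [0, 0, 0],
    [0, 0, 0],
    [0, 0, 0],
    [0, 0, 0],
  ],
  fingers=[0.04, 0.03, 0.02, 0.02, 0.02, 0.02],
)

```text
t: 2.62
position: [0.5219, 0.1752, 0.0678]
tool_rot: [3.141, -0.0, 1.568]
ft_force: [-0.1, 0.0, 0.5]
grip_width: 0.43
```

Run:
```python
from h import *
s=robot.read_state(); print(s["position"],s["tool_rot"],s["ft_force"],s["grip_width"]*.0878)
snap("top","top2");im,c=snap("side","side2"); zoom(im,220,120,340,240,5,"z5")
```

```text
[0.52193588 0.17516898 0.06782952] [ 3.14148132e+00 -7.29572884e-05  1.56803396e+00] [-0.05321466  0.0056559   0.54325019] 0.03773554320061178
```

View pics/z5.png

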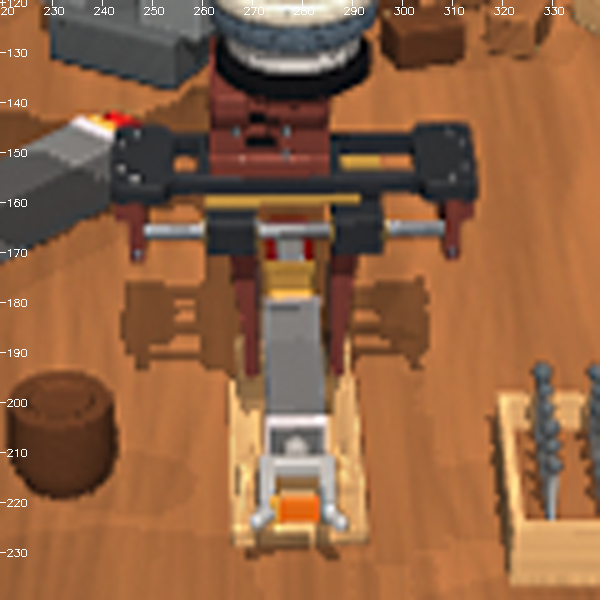

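Fingers are on either side of the tube at (267,185) and (288,185), still closing. I go 4 mm lower and finish the grip.

>>> arm_command(
  translation=[
    [-0.0005, -0.001, -0.004],
    [-0.0005, -0.001, -0.004],
    [-0.0005, -0.001, -0.004],
    [-0.0005, -0.001, -0.004],
    [-0.0005, -0.001, -0.004],
    [-0.0005, -0.001, -0.004],
  ],
  dr=[
    [0, 0, 0],
    [0, 0, 0],
    [0, 0, 0],
    [0, 0, 0],
    [0, 0, 0],
    [0, 0, 0],
  ],
  fingers=[0.038, 0.036, 0.015, 0.01, 0.01, 0.01],
)

```text
t: 3.22
position: [0.5214, 0.1741, 0.0635]
tool_rot: [-3.142, 0.0, 1.568]
ft_force: [1.9, -0.4, -2.4]
grip_width: 0.338
```

Run:
```python
from h import *
s=robot.read_state(); print(s["position"],s["tool_rot"],s["ft_force"],s["grip_width"]*.0878)
```

```text
[0.52141479 0.17409446 0.06346862] [-3.14153489e+00  1.94086313e-04  1.56803627e+00] [ 1.92668127 -0.38896821 -2.38035787] 0.029718969825539572
```

Gripped at 29.7 mm. Now I lift, then carry to a point 60 mm short of the rack.

>>> arm_command(
  translation=[
    [0, 0, 0.015],
    [0, 0, 0.035],
    [0, 0, 0.055],
    [0, 0, 0.075],
    [0, -0.02, 0.08],
    [0.003, -0.045, 0.08],
    [0.007, -0.075, 0.08],
    [0.011, -0.105, 0.08],
    [0.016, -0.135, 0.08],
    [0.02, -0.165, 0.08],
  ],
  dr=[
    [0, 0, 0],
    [0, 0, 0],
    [0, 0, 0],
    [0, 0, 0],
    [0, 0, -1],
    [0, 0, -2],
    [0, 0, -3.5],
    [0, 0, -5],
    [0, 0, -6.5],
    [0, 0, -8],
  ],
  fingers=[0.01, 0.01, 0.01, 0.01, 0.01, 0.01, 0.01, 0.01, 0.01, 0.01],
)

```text
t: 4.05
position: [0.5408, 0.008, 0.1428]
tool_rot: [-3.14, -0.0, 1.428]
ft_force: [1.5, 0.3, -3.5]
grip_width: 0.341
```

>>> arm_command(
  translation=[
    [0.004, -0.03, 0],
    [0.008, -0.06, 0],
    [0.012, -0.09, 0],
    [0.016, -0.115, 0],
    [0.019, -0.129, 0],
    [0.019, -0.129, 0],
    [0.019, -0.129, 0],
    [0.019, -0.129, 0],
  ],
  dr=[
    [0, 0, -1.5],
    [0, 0, -3],
    [0, 0, -4.5],
    [0, 0, -5.4],
    [0, 0, -5.4],
    [0, 0, -5.4],
    [0, 0, -5.4],
    [0, 0, -5.4],
  ],
  fingers=[0.01, 0.01, 0.01, 0.01, 0.01, 0.01, 0.01, 0.01],
)

```text
t: 4.72
position: [0.5602, -0.1186, 0.1433]
tool_rot: [-3.14, -0.001, 1.335]
ft_force: [0.3, 1.0, -4.5]
grip_width: 0.344
```

Run:
```python
from h import *
s=robot.read_state(); print(s["position"],s["tool_rot"],s["ft_force"],s["grip_width"]*.0878)
im,c=snap("top","top3"); zoom(im,260,150,440,285,4.4,"z6");im,c=snap("side","side3"); zoom(im,225,200,365,370,3.5,"z7")
```

```text
[ 0.56019248 -0.11862781  0.14325619] [-3.14032998e+00 -9.09709795e-04  1.33534629e+00] [ 0.25076142  1.04152679 -4.47087817] 0.030167589258590977
```

View pics/z6.png

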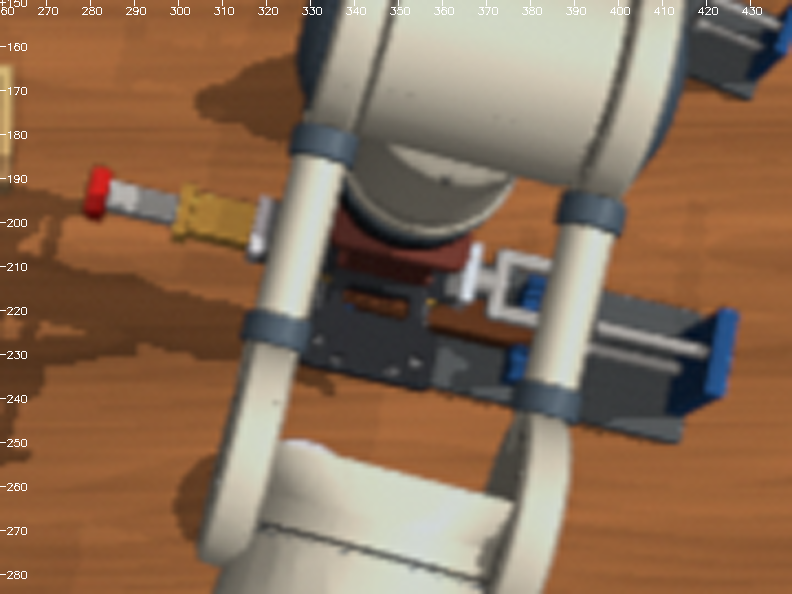

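View pics/z7.png

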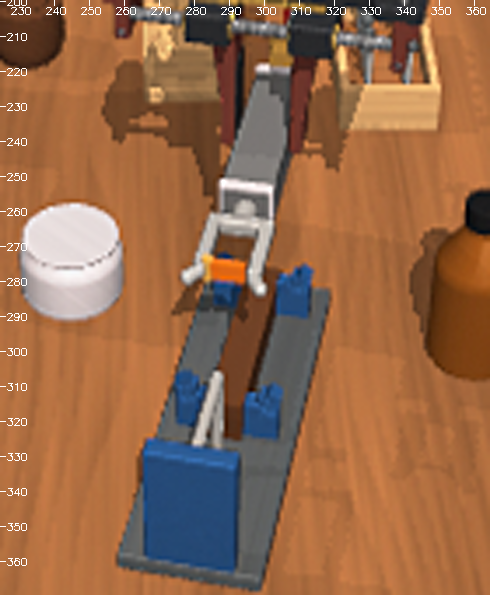

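Run:
```python
from h import *
ct=load("top3")[1]; cs=load("side3")[1]
a=np.radians(-103.5); o=np.array([.5602,-.1186,.1348])
R=np.array([[np.cos(a),-np.sin(a),0],[np.sin(a),np.cos(a),0],[0,0,1]])
P=np.array([(.127,-.024,0),(.127,.024,0),(.06,-.015,.015),(.06,.015,.015),(-.06,-.015,.015),(-.06,.015,.015),(-.15,0,.013)])
print(np.round(proj(cs,P@R.T+o),1).tolist()); print(np.round(proj(ct,P@R.T+o),1).tolist())
im=load("side3")[0]; zoom(im,265,210,325,300,6.5,"z8",5)
```

```text
[[275.8, 280.5], [301.0, 284.1], [287.7, 252.8], [302.7, 254.8], [298.8, 218.0], [312.6, 219.7], [312.4, 197.0]]
[[393.3, 228.7], [396.9, 209.1], [366.9, 217.5], [369.3, 205.1], [316.0, 206.0], [318.7, 193.8], [279.6, 191.6]]
```

View pics/z8.png

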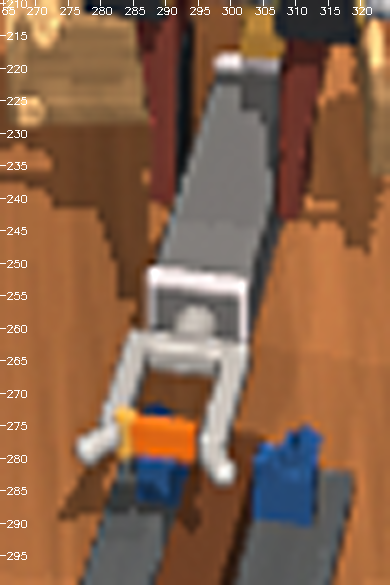

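The predicted tube corners (287.7,252.8) and (302.7,254.8) match the picture, so the grip is level. The hanger sits 61 mm short of the rack and 0.5 mm off axis. I lower it to just above the rail.

>>> arm_command(
  translation=[
    [0.0003, 0, -0.02],
    [0.0005, 0, -0.04],
    [0.0005, 0, -0.055],
    [0.0005, 0, -0.066],
    [0.0005, 0, -0.073],
    [0.0005, 0, -0.077],
    [0.0005, 0, -0.077],
    [0.0005, 0, -0.077],
  ],
  dr=[
    [0, 0, -0.15],
    [0, 0, -0.15],
    [0, 0, -0.15],
    [0, 0, -0.15],
    [0, 0, -0.15],
    [0, 0, -0.15],
    [0, 0, -0.15],
    [0, 0, -0.15],
  ],
  fingers=[0.01, 0.01, 0.01, 0.01, 0.01, 0.01, 0.01, 0.01],
)

```text
t: 5.48
position: [0.5613, -0.1197, 0.0675]
tool_rot: [3.141, 0.0, 1.332]
ft_force: [0.3, -0.4, -4.2]
grip_width: 0.337
```

Run:
```python
from h import *
s=robot.read_state(); print(s["position"],s["tool_rot"],s["ft_force"],s["moment"],s["grip_width"]*.0878)
p=s["position"][:2]-np.array([.54624,-.17814]); print(p@[-.2359,-.9718],p@[.9718,-.2359])
im,c=snap("side","side4"); zoom(im,245,220,345,370,3.9,"z9")
```

```text
[ 0.56127475 -0.11970374  0.06753464] [3.14052986e+00 5.21614517e-06 1.33192563e+00] [ 0.2956335  -0.41909042 -4.18675396] [0.00206481 0.06125108 0.00857236] 0.029573828192689475
-0.06033505692589243 0.0008256534924475768
```

View pics/z9.png

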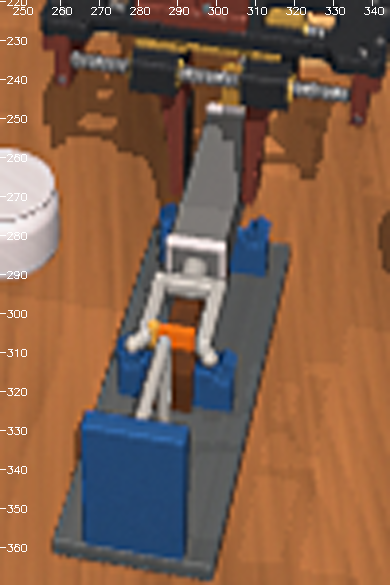

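No contact so far: the only force is the 4 N weight, and the tips at (278,309) and (298,312) straddle the eye line. I push along +x in stages.

>>> arm_command(
  translation=[
    [-0.002, -0.0047, -0.0015],
    [-0.0031, -0.0095, -0.002],
    [-0.0043, -0.0143, -0.002],
    [-0.0055, -0.0192, -0.002],
    [-0.0067, -0.0241, -0.002],
    [-0.0067, -0.0241, -0.002],
  ],
  dr=[
    [0, 0, 0],
    [0, 0, 0],
    [0, 0, 0],
    [0, 0, 0],
    [0, 0, 0],
    [0, 0, 0],
  ],
  fingers=[0.01, 0.01, 0.01, 0.01, 0.01, 0.01],
)

```text
t: 6.03
position: [0.554, -0.1448, 0.0648]
tool_rot: [3.141, -0.0, 1.331]
ft_force: [0.9, 1.1, -4.8]
grip_width: 0.34
```

```bash
cat > st.py <<'E'
from h import *
s=robot.read_state(); print(s["t"],s["position"],s["tool_rot"],s["ft_force"],s["moment"],s["grip_width"]*.0878)
p=s["position"][:2]-np.array([.54624,-.17814]); print("along",p@[-.2359,-.9718],"lat",p@[.9718,-.2359], "Fx",s["ft_force"][:2]@[-.2359,-.9718],"Fy",s["ft_force"][:2]@[.9718,-.2359])
E
cat st.py > a.py; echo 'im,c=snap("side","side5"); zoom(im,245,240,345,370,4.5,"z10"); im,c=snap("top","top5"); zoom(im,300,180,430,260,6,"z11")' >> a.py; python3 a.py
```

```text
6.0333 [ 0.55401741 -0.14476031  0.06484418] [ 3.14145776e+00 -3.62203650e-04  1.33059150e+00] [ 0.88689831  1.1048399  -4.82696695] [ 0.21870385  0.00675978 -0.01797359] 0.029844901119987208
along -0.03427307357469277 lat -0.0003161767501712529 Fx -1.2829027219768117 Fy 0.6012560424245079
```

View pics/z10.png

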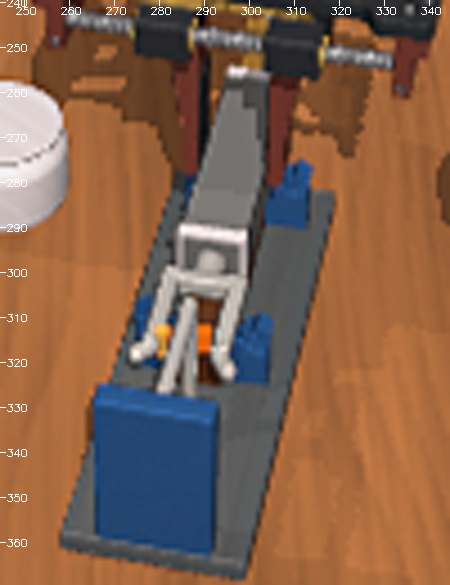

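View pics/z11.png

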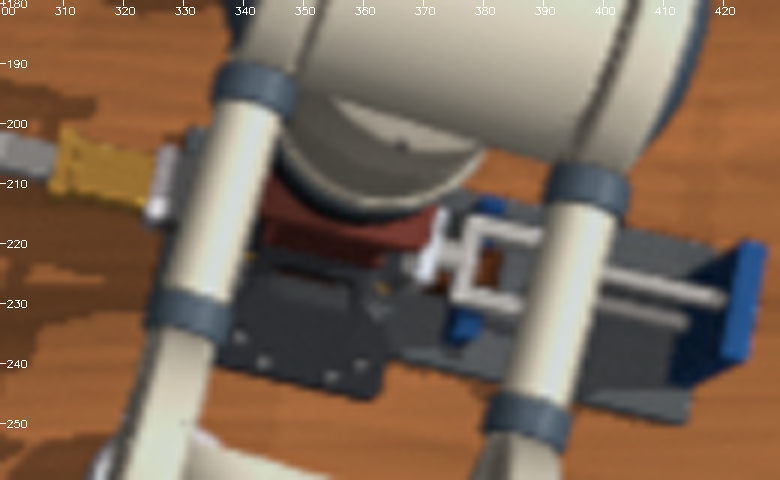

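The bar sits between the tips at (282,313), just ahead of the gate, and the lateral error is −0.3 mm. I continue.

>>> arm_command(
  translation=[
    [-0.0009, -0.0039, 0],
    [-0.0019, -0.0078, 0],
    [-0.0028, -0.0117, 0],
    [-0.0038, -0.0155, 0],
    [-0.0047, -0.0194, 0],
    [-0.0047, -0.0194, 0],
  ],
  dr=[
    [0, 0, 0],
    [0, 0, 0],
    [0, 0, 0],
    [0, 0, 0],
    [0, 0, 0],
    [0, 0, 0],
  ],
  fingers=[0.01, 0.01, 0.01, 0.01, 0.01, 0.01],
)

```text
t: 6.63
position: [0.5486, -0.1647, 0.0644]
tool_rot: [-3.14, 0.002, 1.33]
ft_force: [-2.8, -1.4, -4.1]
grip_width: 0.34
```

```bash
python3 st.py
```

```text
6.6333 [ 0.54862633 -0.16471864  0.06440919] [-3.14023154e+00  1.70020008e-03  1.33034821e+00] [-2.82339319 -1.42041399 -4.14394807] [-0.16254007  0.57727536 -0.25072909] 0.029847827091579328
along -0.01360580952157772 lat -0.0008470579682799896 Fx 2.0463967693648395 Fy -2.408697838833314
```

>>> arm_command(
  translation=[
    [-0.0003, -0.0025, 0],
    [-0.0008, -0.0049, 0],
    [-0.0014, -0.0073, 0],
    [-0.0019, -0.0097, 0],
    [-0.0019, -0.0097, 0],
  ],
  dr=[
    [0, 0, 0],
    [0, 0, 0],
    [0, 0, 0],
    [0, 0, 0],
    [0, 0, 0],
  ],
  fingers=[0.01, 0.01, 0.01, 0.01, 0.01],
)

```text
t: 7.05
position: [0.5477, -0.1737, 0.065]
tool_rot: [3.141, 0.001, 1.331]
ft_force: [-0.5, 0.4, -3.8]
grip_width: 0.338
```

```bash
python3 st.py
```

```text
7.05 [ 0.54774093 -0.1736847   0.06497823] [3.14075433e+00 5.18663214e-04 1.33129425e+00] [-0.51969187  0.37352377 -3.75421486] [-0.01048217  0.12357319 -0.00105172] 0.02966219954306989
along -0.004683730202271508 lat 0.0004075995496052659 Fx -0.24039508911141566 Fy -0.5931508140909716
```

>>> arm_command(
  translation=[
    [-0.0002, -0.001, 0],
    [-0.0005, -0.002, 0],
    [-0.0007, -0.003, 0],
    [-0.001, -0.004, 0],
    [-0.0012, -0.005, 0],
  ],
  dr=[
    [0, 0, 0],
    [0, 0, 0],
    [0, 0, 0],
    [0, 0, 0],
    [0, 0, 0],
  ],
  fingers=[0.01, 0.01, 0.01, 0.01, 0.01],
)

```text
t: 7.47
position: [0.5467, -0.1769, 0.0648]
tool_rot: [3.142, -0.002, 1.332]
ft_force: [1.1, 6.4, -2.1]
grip_width: 0.335
```

```bash
cat st.py > a.py; echo 'im,c=snap("side","side6"); zoom(im,245,240,345,370,4.5,"z12"); im,c=snap("top","top6"); zoom(im,300,180,430,260,6,"z13")' >> a.py; python3 a.py
```

```text
7.4667 [ 0.54668506 -0.17693556  0.06480657] [ 3.14150307e+00 -2.28937346e-03  1.33225554e+00] [ 1.14772259  6.40739312 -2.13250262] [ 1.11303652 -0.185246    0.01185133] 0.02943667124986342
along -0.0012754648718876316 lat 0.00014838308909818023 Fx -6.497452397725496 Fy -0.3961472216667308
```

View pics/z12.png

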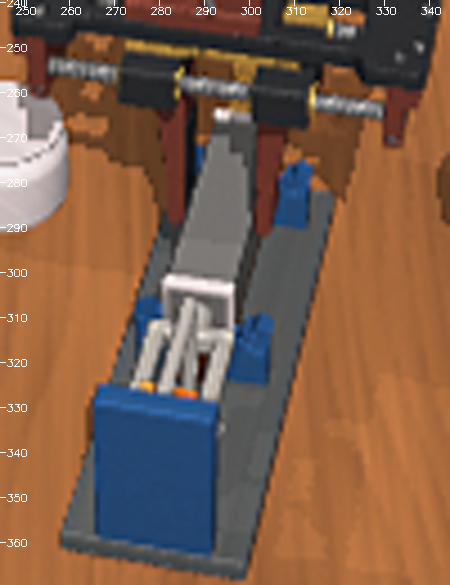

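View pics/z13.png

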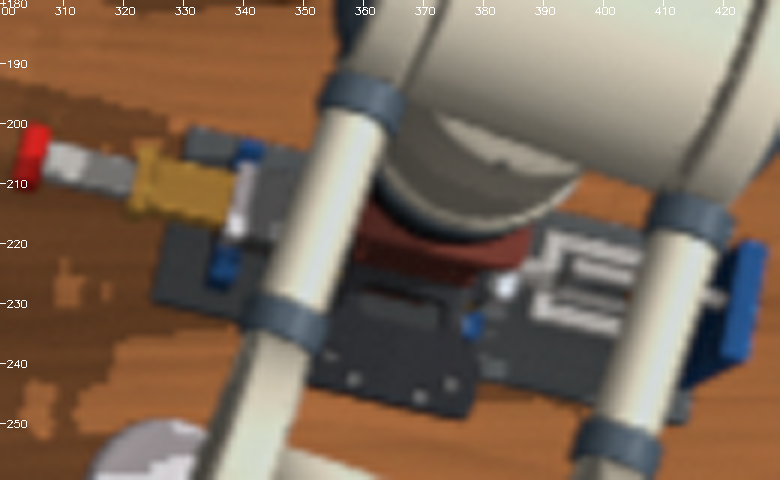

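The bar is at the pocket floor with 6.5 N of contact, and orange shows on both sides of the wires at (277,325) and (286,327). I push 2 mm more to be sure, lower onto the rail and let go.

>>> arm_command(
  translation=[
    [-0.0002, -0.001, 0],
    [-0.0005, -0.002, 0],
    [-0.0005, -0.002, 0],
    [-0.0003, -0.001, -0.0015],
    [0, 0, -0.0025],
    [0, 0, -0.0025],
    [0, 0, -0.0025],
  ],
  dr=[
    [0, 0, 0],
    [0, 0, 0],
    [0, 0, 0],
    [0, 0, 0],
    [0, 0, 0],
    [0, 0, 0],
    [0, 0, 0],
  ],
  fingers=[0.01, 0.01, 0.01, 0.01, 0.01, 0.01, 0.01],
)

```text
t: 8.15
position: [0.5469, -0.1769, 0.0635]
tool_rot: [3.141, -0.002, 1.333]
ft_force: [-0.8, 5.9, 2.0]
grip_width: 0.337
```

```bash
python3 st.py
```

```text
8.15 [ 0.54688139 -0.1769319   0.06351245] [ 3.14062382e+00 -1.65337820e-03  1.33262213e+00] [-0.78806537  5.94353444  1.95295125] [ 0.96048879  0.29584435 -0.02569413] 0.029628174576500063
along -0.0013253318676365144 lat 0.000338308351357368 Fx -5.590022143936884 Fy -2.1679216967860344
```

>>> arm_command(
  translation=[
    [0, 0, 0],
    [0, 0, 0],
    [0, 0, 0],
    [0, 0, 0],
    [0, 0, 0.01],
    [0, 0, 0.03],
    [0, 0, 0.05],
    [0, 0, 0.07],
    [0.006, 0.025, 0.075],
    [0.013, 0.055, 0.075],
  ],
  dr=[
    [0, 0, 0],
    [0, 0, 0],
    [0, 0, 0],
    [0, 0, 0],
    [0, 0, 0],
    [0, 0, 0],
    [0, 0, 0],
    [0, 0, 0],
    [0, 0, 0],
    [0, 0, 0],
  ],
  fingers=[0.04, 0.055, 0.06, 0.06, 0.06, 0.06, 0.06, 0.06, 0.06, 0.04],
)

```text
t: 8.98
position: [0.5605, -0.1246, 0.1412]
tool_rot: [3.136, 0.001, 1.328]
ft_force: [1.4, 0.4, 0.3]
grip_width: 0.638
```

>>> arm_command(
  translation=[
    [0.007, 0.029, 0],
    [0.014, 0.058, 0],
    [0.021, 0.087, 0],
    [0.0285, 0.116, 0],
    [0.03, 0.124, 0],
    [0.03, 0.124, 0],
    [0.03, 0.124, 0],
  ],
  dr=[
    [0, 0, 0],
    [0, 0, 0],
    [0, 0, 0],
    [0, 0, 0],
    [0, 0, 0],
    [0, 0, 0],
    [0, 0, 0],
  ],
  fingers=[0.02, 0, 0, 0, 0, 0, 0],
)

```text
t: 9.57
position: [0.5894, 0.0005, 0.1377]
tool_rot: [3.141, 0.001, 1.332]
ft_force: [-0.4, -0.9, 0.3]
grip_width: 0.111
```

```bash
cat st.py > a.py; echo 'im,c=snap("side","side7"); zoom(im,245,190,345,370,3.2,"z14"); im,c=snap("top","top7"); zoom(im,280,160,440,270,4.9,"z15")' >> a.py; python3 a.py
```

```text
9.5667 [5.89400813e-01 5.03514242e-04 1.37673666e-01] [3.14112779e+00 8.67311390e-04 1.33232529e+00] [-0.3610427  -0.89831295  0.31252114] [-0.12733978  0.09162137  0.02044677] 0.00970617361311338
along -0.1837874028859924 lat -0.00019832710722131328 Fx 0.9581504932015882 Fy -0.13894927081010705
```

View pics/z14.png

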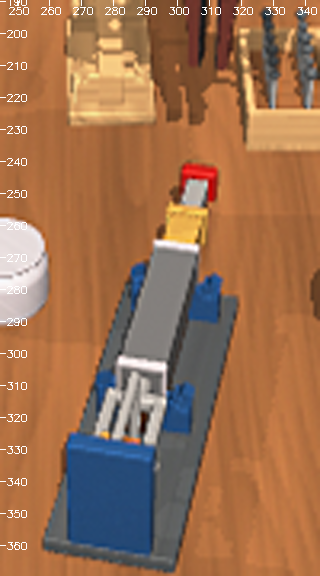

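View pics/z15.png

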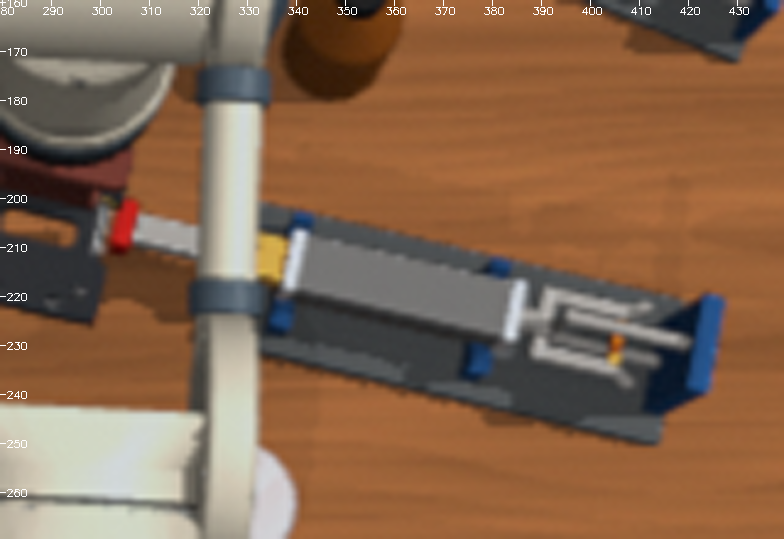

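The hanger lies in the rack. The orange gate crosses the pocket at (405,230) in the top view, and the red cap is at (304,206). I lower the closed fingers behind the cap.

>>> arm_command(
  translation=[
    [0, 0, -0.025],
    [0, 0, -0.05],
    [0, 0, -0.07],
    [0, 0, -0.08],
    [0, 0, -0.08],
    [0, 0, -0.08],
  ],
  dr=[
    [0, 0, 0],
    [0, 0, 0],
    [0, 0, 0],
    [0, 0, 0],
    [0, 0, 0],
    [0, 0, 0],
  ],
  fingers=[0, 0, 0, 0, 0, 0],
)

```text
t: 10.17
position: [0.5893, 0.0, 0.0575]
tool_rot: [-3.141, 0.0, 1.33]
ft_force: [-0.1, 0.2, 0.5]
grip_width: 0.008
```

```bash
cat st.py > a.py; echo 'im,c=snap("side","side8"); zoom(im,265,170,355,290,5,"z16"); im,c=load("top7"); q=atz(c,(302.3,205.5),.068); print(q, (q[:2]-[.54624,-.17814])@[-.2359,-.9718])' >> a.py; python3 a.py
```

```text
10.1667 [5.89283860e-01 3.80697758e-05 5.75309446e-02] [-3.14131039e+00  2.51360787e-04  1.33035943e+00] [-0.12969169  0.24274135  0.53790507] [-0.01572341  0.02803653 -0.0333979 ] 0.0007385755406244554
along -0.1833074947648067 lat -0.0002021835834317092 Fx -0.2053017756381355 Fy -0.18329706702269802
[ 0.57906437 -0.02960583  0.068     ] -0.15208877801781986
```

View pics/z16.png

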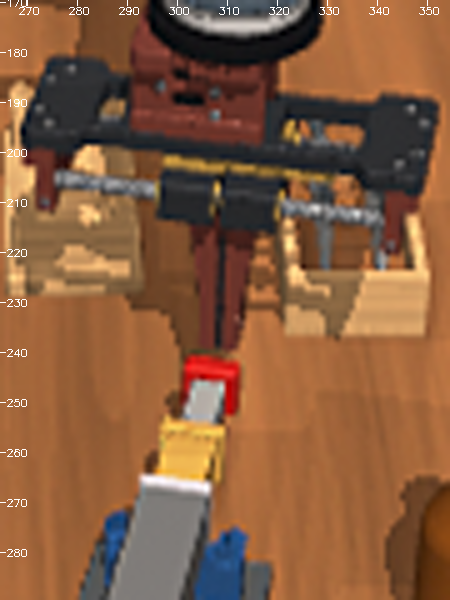

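The closed fingers at (308,235) stand squarely behind the cap at (307,245). I push slowly.

>>> arm_command(
  translation=[
    [-0.0014, -0.0058, 0],
    [-0.0028, -0.0117, 0],
    [-0.0042, -0.0175, 0],
    [-0.0052, -0.0214, 0],
    [-0.0061, -0.0253, 0],
    [-0.0071, -0.0292, 0],
    [-0.008, -0.0331, 0],
    [-0.009, -0.037, 0],
    [-0.0099, -0.0408, 0],
    [-0.0106, -0.0437, 0],
  ],
  dr=[
    [0, 0, 0],
    [0, 0, 0],
    [0, 0, 0],
    [0, 0, 0],
    [0, 0, 0],
    [0, 0, 0],
    [0, 0, 0],
    [0, 0, 0],
    [0, 0, 0],
    [0, 0, 0],
  ],
  fingers=[0, 0, 0, 0, 0, 0, 0, 0, 0, 0],
)

```text
t: 11.05
position: [0.5787, -0.0431, 0.0573]
tool_rot: [3.142, -0.0, 1.332]
ft_force: [1.5, 1.5, 2.2]
grip_width: 0.006
```

```bash
cat st.py > a.py; echo 'im,c=snap("side","side9"); zoom(im,255,200,345,340,4.2,"z17"); ' >> a.py; python3 a.py
```

```text
11.05 [ 0.57871882 -0.04308016  0.05727036] [ 3.14151858e+00 -2.05165617e-05  1.33164601e+00] [1.48809622 1.46206354 2.19317335] [ 0.30446308 -0.0798792  -0.00080135] 0.0005392313783782381
along -0.13891290474413037 lat -0.00029769420782891807 Fx -1.7718752462267247 Fy 1.1012311147508635
```

View pics/z17.png

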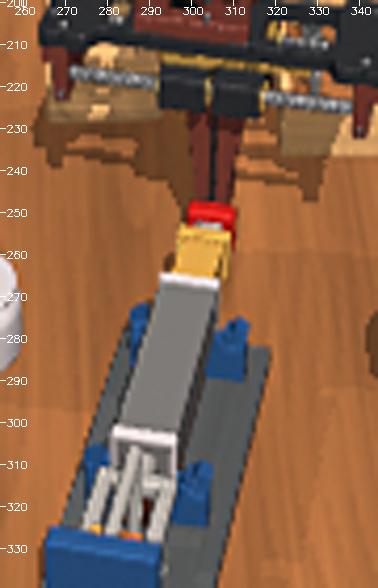

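The steel tube is going in while the brass stays out. I continue at 1 mm per row until the force rises.

>>> arm_command(
  translation=[
    [-0.0002, -0.001, 0],
    [-0.0005, -0.002, 0],
    [-0.0007, -0.0029, 0],
    [-0.0009, -0.0039, 0],
    [-0.0012, -0.0049, 0],
    [-0.0014, -0.0058, 0],
    [-0.0017, -0.0068, 0],
    [-0.0019, -0.0078, 0],
    [-0.0021, -0.0087, 0],
    [-0.0024, -0.0097, 0],
  ],
  dr=[
    [0, 0, 0],
    [0, 0, 0],
    [0, 0, 0],
    [0, 0, 0],
    [0, 0, 0],
    [0, 0, 0],
    [0, 0, 0],
    [0, 0, 0],
    [0, 0, 0],
    [0, 0, 0],
  ],
  fingers=[0, 0, 0, 0, 0, 0, 0, 0, 0, 0],
)

```text
t: 11.93
position: [0.5763, -0.0525, 0.0572]
tool_rot: [-3.141, -0.0, 1.332]
ft_force: [0.6, 2.0, 0.6]
grip_width: 0.003
```

```bash
python3 st.py
```

```text
11.9333 [ 0.57630824 -0.05246628  0.05716434] [-3.14141918e+00 -3.98104660e-06  1.33169156e+00] [0.63735344 2.02006032 0.61198806] [ 0.31631509 -0.09103988 -0.00093814] 0.0002232273437542952
along -0.1292228197525356 lat -0.0004261201723313634 Fx -2.1134462940846075 Fy 0.14284784635685865
```

>>> arm_command(
  translation=[
    [-0.0002, -0.001, 0],
    [-0.0005, -0.002, 0],
    [-0.0007, -0.0029, 0],
    [-0.0007, -0.0029, 0],
  ],
  dr=[
    [0, 0, 0],
    [0, 0, 0],
    [0, 0, 0],
    [0, 0, 0],
  ],
  fingers=[0, 0, 0, 0],
)

```text
t: 12.27
position: [0.5756, -0.0553, 0.0572]
tool_rot: [-3.141, -0.0, 1.332]
ft_force: [1.5, 3.1, 1.4]
grip_width: 0.006
```

```bash
cat st.py > a.py; echo 'im,c=snap("side","side10"); zoom(im,255,220,345,340,4.8,"z18"); ' >> a.py; python3 a.py
```

```text
12.2667 [ 0.57564491 -0.05530992  0.05719861] [-3.14148962e+00 -2.57056801e-04  1.33158478e+00] [1.46834091 3.11917617 1.40783561] [ 0.41766093 -0.09241141 -0.03443031] 0.0004889963710893341
along -0.12630288958933222 lat -0.00039991991777309655 Fx -3.377597023111242 Fy 0.6911200374025662
```

View pics/z18.png

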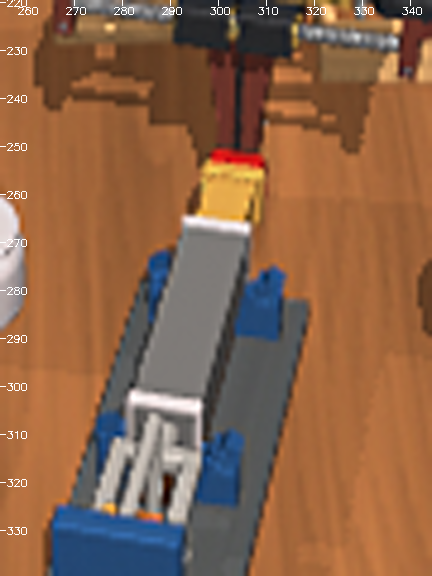

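>>> arm_command(
  translation=[
    [-0.0002, -0.001, 0],
    [-0.0002, -0.001, 0],
  ],
  dr=[
    [0, 0, 0],
    [0, 0, 0],
  ],
  fingers=[0, 0],
)

```text
t: 12.48
position: [0.5756, -0.0554, 0.0572]
tool_rot: [-3.141, -0.002, 1.332]
ft_force: [2.6, 5.7, 1.6]
grip_width: 0.006
```

>>> arm_command(
  translation=[
    [-0.0002, -0.001, 0],
    [-0.0002, -0.001, 0],
  ],
  dr=[
    [0, 0, 0],
    [0, 0, 0],
  ],
  fingers=[0, 0],
)

```text
t: 12.65
position: [0.5755, -0.056, 0.0573]
tool_rot: [-3.141, -0.002, 1.333]
ft_force: [0.4, 7.3, 0.9]
grip_width: 0.002
```

>>> arm_command(
  translation=[
    [-0.0002, -0.001, 0],
    [-0.0002, -0.001, 0],
  ],
  dr=[
    [0, 0, 0],
    [0, 0, 0],
  ],
  fingers=[0, 0],
)

```text
t: 12.82
position: [0.5753, -0.0569, 0.0572]
tool_rot: [-3.141, -0.003, 1.333]
ft_force: [1.2, 7.4, 0.6]
grip_width: 0.006
```

```bash
cat st.py > a.py; echo 'im,c=snap("side","side11"); zoom(im,255,220,345,340,4.8,"z19"); ' >> a.py; python3 a.py
```

```text
12.8167 [ 0.57525875 -0.05686037  0.05724003] [-3.14133687e+00 -2.57037303e-03  1.33256577e+00] [1.16240416 7.38134329 0.56900462] [ 1.22509389 -0.18467365 -0.00729486] 0.0004869607617155572
along -0.12470507034578397 lat -0.00040943947494029526 Fx -7.447400554256312 Fy -0.6116345216302779
```

View pics/z19.png

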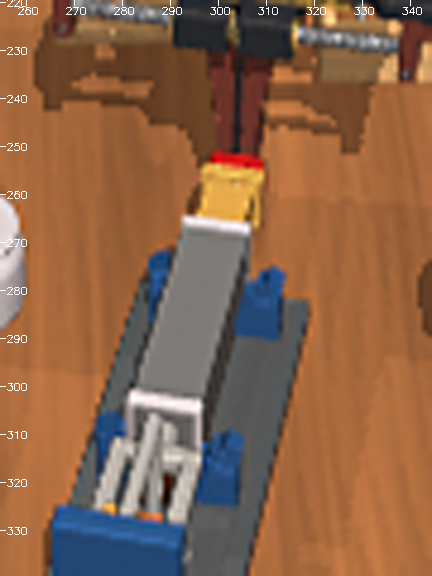

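The force plateau has gone from 2–3 N to 7.4 N and the cap is tight on the brass collar, so the inner tube is home with about 33 mm of brass still out. Now I push the brass.

>>> arm_command(
  translation=[
    [-0.0007, -0.0029, 0],
    [-0.0014, -0.0058, 0],
    [-0.0021, -0.0087, 0],
    [-0.0028, -0.0117, 0],
    [-0.0035, -0.0146, 0],
    [-0.0042, -0.0175, 0],
    [-0.005, -0.0204, 0],
    [-0.0057, -0.0233, 0],
    [-0.0064, -0.0262, 0],
    [-0.0071, -0.0292, 0],
  ],
  dr=[
    [0, 0, 0],
    [0, 0, 0],
    [0, 0, 0],
    [0, 0, 0],
    [0, 0, 0],
    [0, 0, 0],
    [0, 0, 0],
    [0, 0, 0],
    [0, 0, 0],
    [0, 0, 0],
  ],
  fingers=[0, 0, 0, 0, 0, 0, 0, 0, 0, 0],
)

```text
t: 13.7
position: [0.5681, -0.0859, 0.0572]
tool_rot: [-3.141, -0.003, 1.333]
ft_force: [1.5, 8.3, 0.6]
grip_width: 0.005
```

```bash
python3 st.py
```

```text
13.7 [ 0.56811059 -0.08590473  0.05723234] [-3.14112283e+00 -2.89094747e-03  1.33275473e+00] [1.47302196 8.26058007 0.58542865] [ 1.33015798 -0.20761148 -0.0298586 ] 0.00047456437803745547
along -0.09479350437206627 lat -0.0005044626150499059 Fx -8.375117595069527 Fy -0.5171880999661015
```

>>> arm_command(
  translation=[
    [-0.0002, -0.001, 0],
    [-0.0005, -0.002, 0],
    [-0.0007, -0.003, 0],
    [-0.0007, -0.003, 0],
  ],
  dr=[
    [0, 0, 0],
    [0, 0, 0],
    [0, 0, 0],
    [0, 0, 0],
  ],
  fingers=[0, 0, 0, 0],
)

```text
t: 14.03
position: [0.5676, -0.088, 0.0573]
tool_rot: [-3.141, -0.005, 1.333]
ft_force: [0.7, 10.5, 0.6]
grip_width: 0.003
```

>>> arm_command(
  translation=[
    [-0.0002, -0.001, 0],
    [-0.0005, -0.002, 0],
    [-0.0005, -0.002, 0],
  ],
  dr=[
    [0, 0, 0],
    [0, 0, 0],
    [0, 0, 0],
  ],
  fingers=[0, 0, 0],
)

```text
t: 14.28
position: [0.5676, -0.0882, 0.0573]
tool_rot: [-3.141, -0.008, 1.334]
ft_force: [3.5, 16.1, 0.6]
grip_width: 0.005
```

```bash
python3 st.py
```

```text
14.2833 [ 0.56755106 -0.08819351  0.05732657] [-3.14127172 -0.00783419  1.33421201] [ 3.48667143 16.09986827  0.61066137] [ 2.68138051 -0.48913607 -0.03842822] 0.0004406016396928289
along -0.092437272956564 lat -0.0005082892267446607 Fx -16.468357776093864 Fy -0.4096116293349366
```

The force rises without motion, so it has hit a hard stop. I back off, lift away and inspect.

>>> arm_command(
  translation=[
    [0.001, 0.004, 0],
    [0.005, 0.02, 0],
    [0.009, 0.04, 0.01],
    [0.012, 0.06, 0.04],
    [0.01, 0.09, 0.07],
    [0, 0.12, 0.1],
    [-0.01, 0.15, 0.12],
    [-0.02, 0.18, 0.12],
    [-0.03, 0.21, 0.12],
    [-0.03, 0.24, 0.12],
  ],
  dr=[
    [0, 0, 0],
    [0, 0, 0],
    [0, 0, 0],
    [0, 0, 0],
    [0, 0, 0],
    [0, 0, 0],
    [0, 0, 0],
    [0, 0, 0],
    [0, 0, 0],
    [0, 0, 0],
  ],
  fingers=[0, 0, 0, 0, 0, 0, 0, 0, 0, 0],
)

```text
t: 15.12
position: [0.5358, 0.148, 0.1783]
tool_rot: [3.14, 0.001, 1.331]
ft_force: [0.0, 0.4, 0.2]
grip_width: 0.003
```

```bash
cat > a.py <<'E'
from h import *
im,c=snap("side","side12"); b=im.copy(); zoom(im,250,240,330,370,4.5,"z20")
im,c=snap("top","top12"); zoom(im,320,195,433,257,7,"z21"); zoom(im,130,100,470,300,2.3,"z22",20); print(robot.read_state()["ft_force"])
E
python3 a.py
```

```text
[-0.34452294 -0.72338655 -0.43050197]
```

View pics/z20.png

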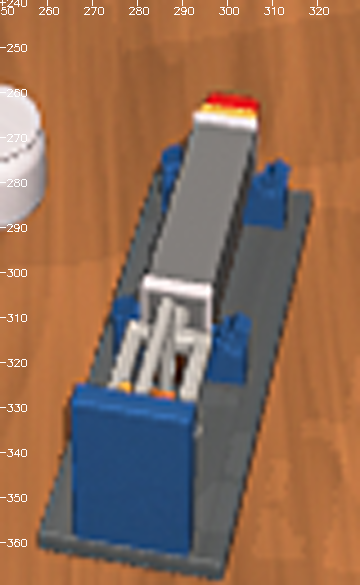

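View pics/z21.png

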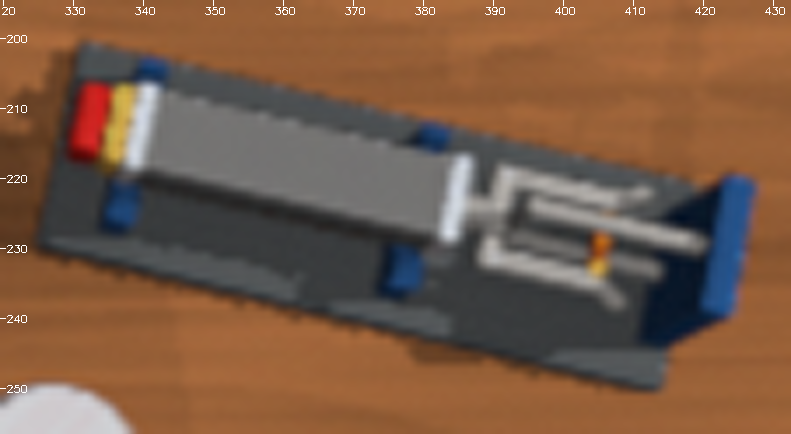

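View pics/z22.png

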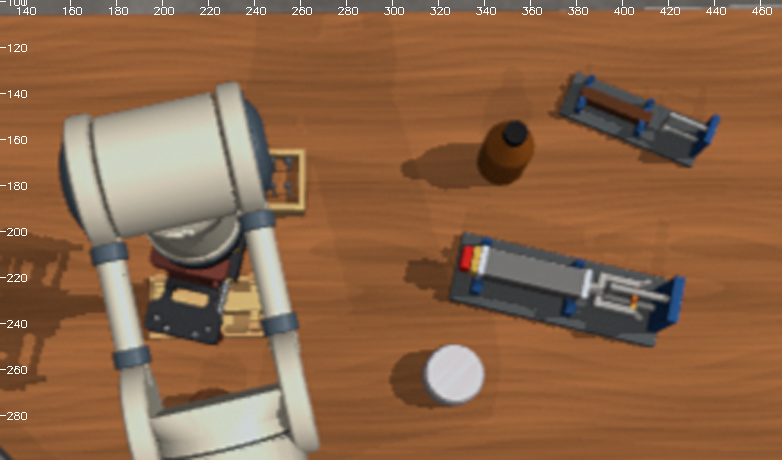

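The hanger lies in line in the rack, cap, collar and tube touching at (330–341,207–219). The orange gate crosses the pocket at (405,229), square to the prongs. One numeric check before handing in.

Run:
```python
from h import *
from scipy.optimize import least_squares
ct=load("top12")[1]; cs=load("side12")[1]
q0=atz(ct,(330.2,211.5),.068);q1=atz(ct,(385.5,222.8),.070); print("cap-to-front",np.linalg.norm((q1-q0)[:2]))
d=np.array([-.2359,-.9718]);n=np.array([.9718,-.2359]);r=np.array([.54624,-.17814])
for u,z in(((330.2,211.5),.068),((385.5,222.8),.07),((405.6,228),.055),((404.6,233),.055),((406.5,225),.055)):
    q=atz(ct,u,z)[:2]-r; print(u,q@d,q@n)
for f,g in(("top0","top12"),("side0","side12")):
    a,b=load(f)[0],load(g)[0]
    for nm,bx in(("wax",dict(top=(310,248,345,280),side=(228,258,264,294))),("oil",dict(top=(335,148,366,184),side=(344,252,380,310))),("blank",dict(top=(210,268,236,293),side=(218,192,246,220))),("burr",dict(top=(213,163,266,196),side=(317,190,354,238)))):
        x0,y0,x1,y1=bx[f[:-1]]; t=a[y0:y1,x0:x1]; R=cv2.matchTemplate(b[y0-12:y1+12,x0-12:x1+12],t,cv2.TM_CCOEFF_NORMED); m=cv2.minMaxLoc(R); print(f,nm,round(m[1],2),m[3][0]-12,m[3][1]-12)
```

```text
cap-to-front 0.13862298651260563
(330.2, 211.5) -0.08134363577550027 -0.002278201349365623
(385.5, 222.8) 0.05725605868927559 0.0004243092216746334
(405.6, 228) 0.11114881534259273 0.00228972437361391
(404.6, 233) 0.11094297102518957 -0.010708685253435164
(406.5, 225) 0.11200214998101914 0.010284861857863878
top0 wax 1.0 0 0
top0 oil 1.0 0 0
top0 blank 0.26 -12 -12
top0 burr 0.24 0 0
side0 wax 1.0 0 0
side0 oil 0.99 0 0
side0 blank 1.0 0 0
side0 burr 0.99 0 0
```

All consistent: the cap-to-front length is 138.6 mm (140 when home), the gate lies straight across at 111–112 mm, and the bystanders have not moved. I hand in.

Run:
```python
from workcell import robot
print(robot.close_job())
```

```text
the job is handed in; nothing more can be done
None
```

The hanger is stowed in the larger blue rack, and I handed the job in at about 15 s of the 51 s allowed; the hand-in gives no verdict. I carried the smaller hanger over from its rest and pushed the hook onto the eye until the bar met the pocket floor. Then I pushed the red cap with the closed fingers: the steel tube went home first at 2–3 N, with about 33 mm of brass still out. The brass followed at about 8 N to a hard stop.

Last checks:
- **Tubes:** cap to front of tube measured 138.6 mm against 140 mm when fully home. That is within what one pixel can resolve.
- **Gate and hook:** the orange gate lies straight across the pocket, 111–112 mm along, and looks shut.
- **Lie in the rack:** the tube's ends are 0.4 mm and 2.3 mm off the rack's axis, so it is in line. I did not measure level or height separately at the end. It was let go at the height at which it had lain on its wooden rest, with a slight upward force from the rail.
- **Bystanders:** the wax tin and oil bottle show no shift in either camera. The burr box and bowl blank show none in the side view, but the arm hid them from the top camera, so their matches there are meaningless.
- **Arm:** it was well clear of everything at the end.

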